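# Fit the terminal block and hold the cover over its screw holes

### The arm

A 6-joint arm with a two-finger parallel gripper is mounted at the origin on the work surface. World frame = base frame: x ahead of the robot, y to its left, z up, the work surface at z = 0. Lengths are in m, angles in rad, forces in N, time in s.
With the tool pointing down it reaches from about 0.325 to 0.9 m from the base axis. Payload 6.1 kg.
Tool frame: the origin (TCP) lies between the finger pads; the fingertips stand 11 mm ahead of it and the grasp point (between the pads) lies 8 mm behind it; z points along the fingers, y is the line along which they close (so a half turn about z gives the same grasp; the last joint's range is limited). The gripper opens to 85 mm and grips with 20 to 120 N. Pads are 22 mm wide; open, the fingers measure 114 mm over their backs; the gripper's body (76 mm by 85 mm) begins 54 mm behind the grasp point. The pads swing forward as they close: fully open they stand 13 mm farther back than shut.
Start: joints at [1.167, 0.22, 1.526, -0, 1.395, -0.126], TCP at [0.171, 0.601, 0.242] pointing down, gripper open.
Joint ranges: [-2.98, 2.98], [-0.91, 2.08], [0.09, 2.57], [-1.24, 4.39], [0.2, 2.65], [-2.68, 2.68]. Speed limits (rad/s): [2.57, 2.57, 3.01, 3.14, 3.14, 3.14].

### API

Orientations are given as a unit quaternion [w, x, y, z].
In Python, from rig import ctrl, capture, ticket, monitor gives the robot as it stands. The module is installed in compiled form; this text tells all that it offers. Calls block until the motion is done:
- ctrl.move_pose(position, orientation): joint-space move of the TCP to a pose.
- ctrl.move_linear(position, velocity=0.15, rot=None, f_stop=None): straight line of the TCP; rot=None keeps the orientation; velocity is the mean speed in m/s. With f_stop (N) it stops when the force on the tool has changed by that much, and returns True; else False.
- ctrl.move_joints(angles): joint-space move.
- ctrl.release() and ctrl.close(newtons=None): open the fingers fully, or close them until they stop; newtons is the grip in N (None keeps the last).
- ctrl.hold(seconds).
- ctrl.ik(position, orientation): joint angles nearest the present ones, or None.
- capture(name): name is "scene" or "top"; returns a dict with "image" (400x640x3 uint8, blue, green, red), "intrinsics" (3x3 intrinsics, pixels), "k1" (the pictures are not rectified: a ray, as slopes to the right and down, at radius r is drawn at 1 + k1 r^2 times it, then the intrinsics apply), "world_to_cam" (4x4, takes a point from world to camera coordinates). Camera axes: x right, y down, z forward; pixel columns grow to the right and rows downward; lengths in m; the calibration is good to about 2 mm. A picture is of the moment at which its call begins. There is no depth.
A pose or a line that the arm cannot do raises ctrl.IKError and nothing moves.
- ticket.sign_off(): hands the job in; it is judged then, once.
Readings, each from a call of its own:
- monitor.read_time_s(): time.
- monitor.read_q(): joint angles.
- monitor.read_joint_vel(): joint speeds.
- monitor.read_joint_torque(): joint torques, N m.
- monitor.read_ee_pos(): TCP position.
- monitor.read_orientation(): TCP orientation.
- monitor.read_force(): force on the tool from outside, world axes, zero at the start.
- monitor.read_moment(): the same for the moment, N m.
- monitor.read_grip_width(): finger opening in m.
- monitor.read_grasp_force(): force on a finger pad.
Only numpy, scipy, OpenCV 4.12 (cv2) and the standard library are available. Lean on these libraries where they do the work, as an engineer would, in place of code of your own. Each camera call takes 0.05 s, during which the arm holds its last target. There are 200 camera calls.

### The job

Set the green terminal block upright into the black-ribbed pocket inside the clamped aluminium box and let go of it. Then take the blue cover plate by its handle and hold it level, hovering about 15 mm above the box's rim without touching it, its window over the terminal block and its four corner holes lined up with the brass threaded holes below, so that a colleague can start the screws. Finish while still holding it there, steady, and leave the other things on the bench alone.

Things in the scene. Friction and masses are not known exactly. Their poses are not given: they have to be found in the camera images.
- box: Open aluminium box 170 (x) x 110 (y) x 60 mm high, 4 mm walls and floor, fixed on the bench (left or right, cover on the other side) between blue jaws 22 mm high. Origin: centre of underside; x along its length to the pocket's end; z up. 18 mm corner posts, flush with the rim, have threaded holes (11 mm brass rings) at x = +-72, y = +-42 mm. Black cable gland at the -x end
- pocket (a point): Centre of the pocket on the box's inner floor, at x = +24, y = 0, z = 4 mm of the box, axes as the box. Clear opening 28 (x) x 68 mm (y) between black ribs 10 mm high. From its centre to the box's inner end wall 57 mm, to the inner side walls 51 mm: a wide-open gripper may touch these
- thread_a (a point): Mouth of the threaded hole at x = +72, y = +42, z = 60 mm of the box (pocket end), in the rim's plane
- thread_c (a point): Mouth of the diagonally opposite threaded hole at x = -72, y = -42, z = 60 mm of the box
- block: Loose green terminal block, 20 (x) x 60 (y) x 50 mm high, about 90 g, standing upright on the bench; symmetric, either way round fits the pocket. In the pocket its 60 mm side lies along the box's y, and its top is then 6 mm below the rim. Origin: centre of its underside, z up
- cover: Loose blue cover plate 170 (x) x 110 (y) x 4 mm, about 280 g, lying flat on the bench, handle up. Origin: centre of underside; z up. Window 30 (x) x 70 mm (y) centred at x = +24, y = 0; four 9 mm holes at x = +-72, y = +-42 mm; black bridge handle over x = -16 mm. In place over the box its axes point as the box's do
- cover_grip (a point): Middle of the handle's bar, at x = -16, y = 0, z = 37 mm of the cover. The bar is 12 mm thick (x), 70 mm long (y) and 18 mm high (28 to 46 mm above the plate's underside); under it, between two end posts, is an opening 50 mm (y) wide and 24 mm high. Axes as the cover
- hole_a (a point): Centre, on the underside, of the cover's hole at x = +72, y = +42 mm (window end); belongs over thread_a
- hole_c (a point): Centre, on the underside, of the cover's hole at x = -72, y = -42 mm; belongs over thread_c
- connector_a: loose black-and-steel cable connector, about 53 x 30 x 14 mm, beyond the work area, to the left. A bystander, to be left alone
- connector_b: loose black-and-steel cable connector, about 53 x 30 x 14 mm, beyond the work area, in the middle. A bystander, to be left alone
- screwdriver: screwdriver lying on the left, about 200 mm long. A bystander, to be left alone
- flux: small bottle with a red cap standing on the left, 44 mm across, 85 mm tall. A bystander, to be left alone
- tape: yellow roll of tape lying flat on the right, 90 mm across, 19 mm high. A bystander, to be left alone
- wrench: steel wrench lying on the right, about 180 mm long. A bystander, to be left alone
There are look-alikes about, which are no part of the job. Several things look just like the block: the one meant starts nearest to the robot's base. Several things have the shape of the box; the one meant has the colours described above.

How it is judged:
On the way:
1. the terminal block stands in the pocket and is released (x of block in the frame of pocket between -0.007 and 0.007 m and y of block in the frame of pocket between -0.007 and 0.007 m and z of block in the frame of pocket below 0.0025 m and angle between block's own z axis and vertical below 0.08 rad and contact force between the fingers and block below 0.1 N), for 0.2 s.
At the end, for the whole second after the job is handed in: Block released in the pocket, upright, down on the floor, within 7 mm of centre. Cover held by the fingers, still, level within 4 deg, underside 6 to 26 mm above the rim, touching neither box nor block, window over the block, corner holes within 4 mm (horizontally) of their threads (all of step 1 and horizontal distance between hole_a and thread_a below 0.004 m and horizontal distance between hole_c and thread_c below 0.004 m and z of hole_a in the frame of thread_a between 0.006 and 0.026 m and z of hole_c in the frame of thread_c between 0.006 and 0.026 m and angle between cover's own z axis and vertical below 0.07 rad and contact force between the fingers and cover above 1 N and contact force between cover and box below 0.1 N and contact force between cover and block below 0.1 N and linear speed of cover below 0.02 m/s); the arm keeps its last pose, push and grip.
It fails at once if a bystander was moved by more than 20 mm (distance of any of connector_a, connector_b, screwdriver, flux, tape, wrench from where it was at the start of the episode above 0.02 m).
It also fails if it takes over 61 s, if anything falls off the work surface, if the arm or the gripper's body presses on something with over 40 N, if the wrist force passes 120 N, or if a joint passes its speed limit or range.

## Working session

There is one attempt and no reset: what is moved stays moved. The work goes in short steps, each a Python script; the robot and the scene stay as the last script left them, time stands still between calls to the robot, and variables do not carry over. Pictures are saved under pics/ and viewed, at most 10 in all, crops included, and the job is handed in when it is done.

```bash
mkdir -p pics && cat > h.py <<'E'
import numpy as np, cv2, json
from rig import ctrl, capture, ticket, monitor
def ray(c,uv):
    K=np.array(c["intrinsics"]);T=np.array(c["world_to_cam"])
    d=np.array([(uv[0]-K[0,2])/K[0,0],(uv[1]-K[1,2])/K[1,1]]);s=d.copy()
    for _ in range(30): s=d/(1+c["k1"]*(s@s))
    R=T[:3,:3];return -R.T@T[:3,3], R.T@np.array([s[0],s[1],1])
def at(c,uv,z):
    o,d=ray(c,uv);return o+d*(z-o[2])/d[2]
def proj(c,p):
    K=np.array(c["intrinsics"]);T=np.array(c["world_to_cam"]);q=T[:3,:3]@np.array(p)+T[:3,3]
    s=q[:2]/q[2];s=s*(1+c["k1"]*(s@s));return K[0,0]*s[0]+K[0,2],K[1,1]*s[1]+K[1,2]
def snap(n,f):
    c=capture(n);cv2.imwrite(f"pics/{f}.png",c["image"]);np.save(f"pics/{f}.npy",c,allow_pickle=True);return c
def load(f): return np.load(f"pics/{f}.npy",allow_pickle=True).item()
def crop(f,x0,y0,w,h,k,out):
    im=cv2.imread(f"pics/{f}.png")[y0:y0+h,x0:x0+w];cv2.imwrite(f"pics/{out}.png",cv2.resize(im,None,fx=k,fy=k,interpolation=cv2.INTER_CUBIC))
def down(yaw): # tool z down, tool y axis along world direction yaw
    y=np.array([np.cos(yaw),np.sin(yaw),0]);z=np.array([0,0,-1.]);x=np.cross(y,z)
    from scipy.spatial.transform import Rotation as R
    q=R.from_matrix(np.c_[x,y,z]).as_quat();return [q[3],q[0],q[1],q[2]]
E
python3 - <<'E'
from h import *
for n in("top","scene"):
    c=snap(n,n+"0");T=np.array(c["world_to_cam"]);print(n,c["intrinsics"],c["k1"],-T[:3,:3].T@T[:3,3],proj(c,[0,0,0]),proj(c,[.5,0,0]))
print(monitor.read_orientation(),monitor.read_time_s())
E
```

```text
top [[440.81471912   0.         317.78634146]
 [  0.         440.81471912 194.303036  ]
 [  0.           0.           1.        ]] 0.001394174291286296 [ 0.28395247 -0.01295393  1.25756842] (np.float64(327.7899425269399), np.float64(383.07184790501356)) (np.float64(322.36834970891545), np.float64(199.77375129793992))
scene [[455.73129713   0.         324.80040145]
 [  0.         455.73129713 199.03779254]
 [  0.           0.           1.        ]] 0.006232618230602832 [1.15480244 0.59361821 0.76986717] (np.float64(437.945281074119), np.float64(146.57312261950455)) (np.float64(333.410201001114), np.float64(223.64434795557116))
[-2.41411702e-04  1.38469900e-01  9.90366250e-01 -8.48119225e-04] 0.1
```

View pics/top0.png

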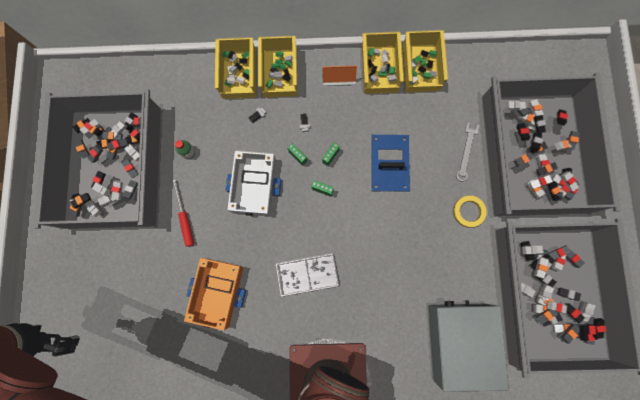

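View pics/scene0.png

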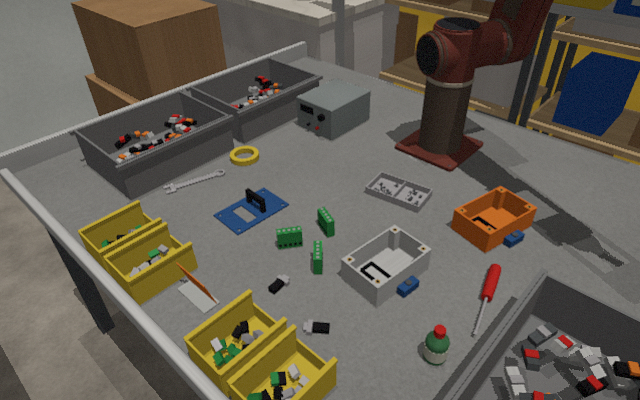

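The top view shows three green blocks at about (298,154), (331,154) and (322,188). The base is at (328,383), so (322,188) is the nearest and is the one meant. There are two box-shaped things: aluminium with blue jaws at (252,183), which is the one meant, and an orange look-alike at (215,293). The cover is at (390,163). I'll confirm in an enlarged crop.

```bash
python3 - <<'E'
from h import *
crop("top0",220,125,200,100,4,"c1")
crop("scene0",210,170,230,140,3.4,"c2")
E
```

```text
(no output)
```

View pics/c1.png

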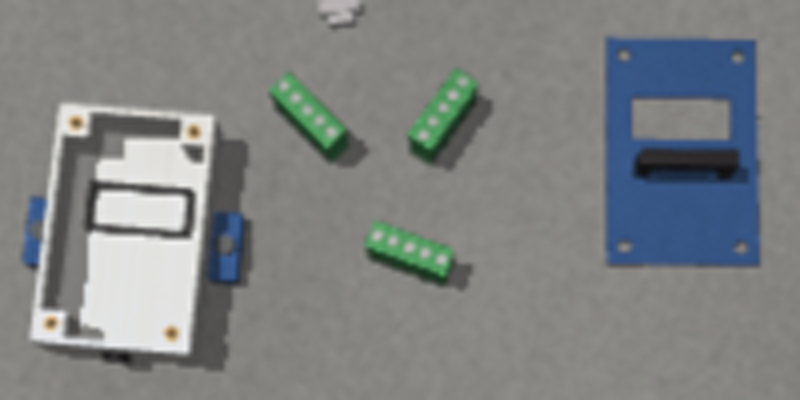

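View pics/c2.png

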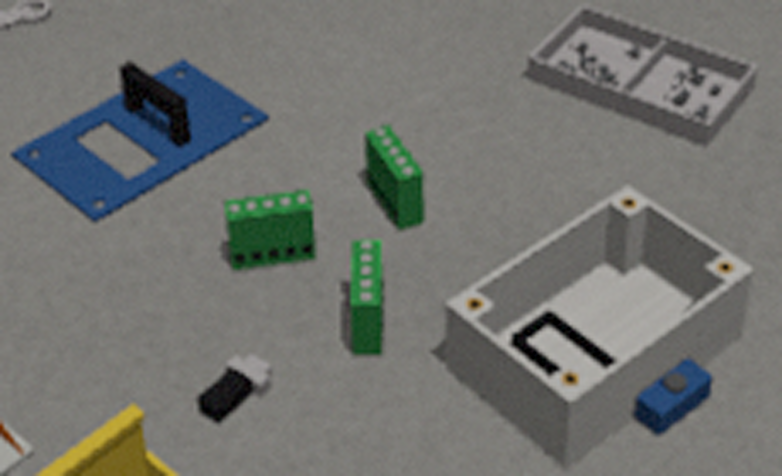

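The crop confirms all three:
- Aluminium box with its pocket at the far (+x) end.
- Near block with its top centre at about crop (409,247).
- Cover with its window also at the far end.

Next I measure with both cameras.

```bash
python3 - <<'E'
from h import *
t=load("top0");s=load("scene0")
def T(p): return ((p[0]+.5)/4+219.5,(p[1]+.5)/4+124.5)
def S(p): return ((p[0]+.5)/3.4+209.5,(p[1]+.5)/3.4+169.5)
loc=np.array([[72,42],[72,-42],[-72,42],[-72,-42]])/1000
def fit(P):
    P=np.array(P)[:,:2];m=P.mean(0);Q=P-m
    a=np.arctan2((loc[:,0]*Q[:,1]-loc[:,1]*Q[:,0]).sum(),(loc*Q).sum());R=np.array([[np.cos(a),-np.sin(a)],[np.sin(a),np.cos(a)]])
    return m.round(4),a.round(4),np.abs(Q-loc@R.T).max().round(4)
print("box",fit([at(t,T(p),.06) for p in[(76,122),(194,131),(51,323),(172,333)]]))
print("boxS",fit([at(s,S(p),.06) for p in[(570,379),(474,304),(725,267),(628,203)]]))
print("cov",fit([at(t,T(p),.003) for p in[(625,56),(738,58),(624,246),(741,248)]]))
print("covS",fit([at(s,S(p),.003) for p in[(100,205),(34,154),(247,119),(182,76)]]))
for n,a in(("top",[at(t,T(p),.05) for p in[(378,236),(441,259),(409,247)]]),("sc",[at(s,S(p),.05) for p in[(378,131),(410,172),(394,151)]])):
    print(n,np.array(a).round(4).tolist(),np.arctan2(*(a[1]-a[0])[[1,0]]),np.linalg.norm(a[1]-a[0]))
E
```

```text
box (array([0.5487, 0.1984]), np.float64(-0.1137), np.float64(0.0002))
boxS (array([0.5484, 0.1994]), np.float64(-0.1121), np.float64(0.0003))
cov (array([ 0.604 , -0.2011]), np.float64(-0.0518), np.float64(0.0006))
covS (array([ 0.6057, -0.1984]), np.float64(-0.0558), np.float64(0.0013))
top [[0.538, 0.0212, 0.05], [0.5202, -0.0223, 0.05], [0.5294, -0.0002, 0.05]] -1.9592952485517197 0.04702909766497563
sc [[0.5196, -0.0244, 0.05], [0.5383, 0.0244, 0.05], [0.5287, 0.0001, 0.05]] 1.204640111334299 0.05222912582957166
```

```bash
python3 - <<'E'
from h import *
t=load("top0")
def T(p): return ((p[0]+.5)/4+219.5,(p[1]+.5)/4+124.5)
a=1.193;L=np.array([np.cos(a),np.sin(a)]);N=np.array([np.sin(a),-np.cos(a)])
c=np.array([.529,0])
for p,z in[((430,160),0),((412,148),0),((434,147),.05),((411,134),.05),((345,150),.05),((340,160),0)]:
    d=at(t,T(p),z)[:2]-c;print(p,z,"along N",(d@N).round(4),"along L",(d@L).round(4))
for nm,p,yaw in(("pick",[.529,0,.03],a-np.pi/2),("pick2",[.529,0,.03],a+np.pi/2)):
    print(nm,ctrl.ik(p,down(yaw)))
b=np.array([.5486,.199]);y=-.113;ex=np.array([np.cos(y),np.sin(y)])
for dy in(0,np.pi):
    print("place",ctrl.ik([*(b+.022*ex),.03],down(y+dy)))
    print("cover",ctrl.ik([.588,-.199,.035],down(-.053+dy)),ctrl.ik([*(b-.016*ex),.12],down(y+dy)))
E
```

```text
(430, 160) 0 along N 0.0762 along L 0.0119
(412, 148) 0 along N 0.0803 along L 0.0275
(434, 147) 0.05 along N 0.0741 along L 0.0079
(411, 134) 0.05 along N 0.0776 along L 0.0265
(345, 150) 0.05 along N 0.0509 along L 0.0664
(340, 160) 0 along N 0.0539 along L 0.0742
pick [-1.49134435e-01  2.55441170e-01  1.92472345e+00 -4.44089210e-16
  9.61428032e-01  2.28661892e-01]
pick2 None
place [ 2.01118636e-01  4.06468872e-01  1.72647746e+00 -4.44089210e-16
  1.00864632e+00  3.14118636e-01]
cover [-4.53294788e-01  4.33874665e-01  1.67720724e+00 -4.44089210e-16
  1.03051075e+00 -4.00294788e-01] [ 2.21974052e-01  2.07935466e-01  1.78235449e+00 -4.44089210e-16
  1.15130270e+00  3.34974052e-01]
place None
cover None None
```

```bash
python3 - <<'E'
from h import *
a=1.193-np.pi/2
ctrl.move_pose([.529,0,.14],down(a))
print(monitor.read_time_s())
print(ctrl.move_linear([.529,0,.032],velocity=.1,f_stop=8),monitor.read_ee_pos())
ctrl.close(35);print(monitor.read_grip_width(),monitor.read_grasp_force())
ctrl.move_linear([.529,0,.16],velocity=.15)
b=np.array([.5486,.199]);y=-.113;ex=np.array([np.cos(y),np.sin(y)]);p=b+.0225*ex
ctrl.move_pose([*p,.16],down(y))
ctrl.move_linear([*p,.085],velocity=.12)
print(monitor.read_time_s(),monitor.read_grip_width(),monitor.read_ee_pos(),p)
snap("top","t1");snap("scene","s1")
a=cv2.imread("pics/t1.png")[130:230,205:305];s=cv2.imread("pics/s1.png")[200:320,320:440]
f=lambda i,k:cv2.resize(i,None,fx=k,fy=k,interpolation=cv2.INTER_CUBIC)
cv2.imwrite("pics/c3.png",np.hstack([f(a,4)[:400],f(s,10/3)[:400]]))
E
```

```text
2.6083
False [ 5.29719080e-01 -9.72581060e-05  3.27564015e-02]
0.019079947822694093 40.912179350852966
7.0417 0.01934768996547031 [0.57162469 0.19623272 0.08572233] [0.5709565  0.19646291]
```

View pics/c3.png

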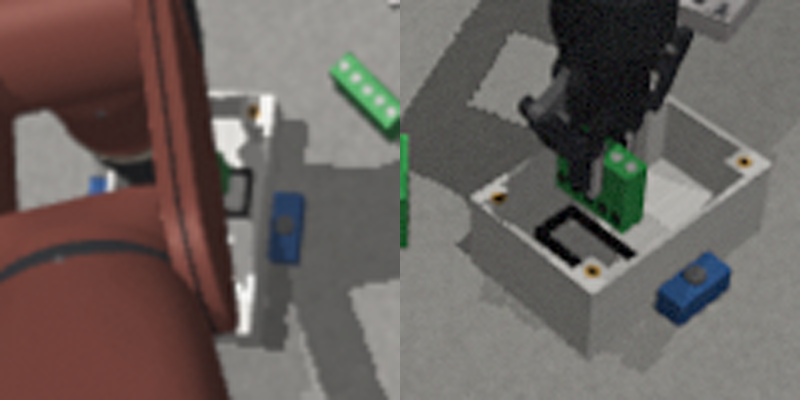

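The block is held upright over the box, with its bottom near corner at crop (627,231), bottom far corner at (643,221) and top near corner at (607,~165). I compare these with their predicted projections.

```bash
python3 - <<'E'
from h import *
s=load("s1");y=-.113;ex=np.array([np.cos(y),np.sin(y),0]);ey=np.array([-np.sin(y),np.cos(y),0])
c=np.array([.5716,.1962,.053])
for n,lx,ly,z in(("bot+x+y",.01,.03,0),("bot-x+y",-.01,.03,0),("top-x+y",-.01,.03,.05)):
    u=np.array(proj(s,c+lx*ex+ly*ey+[0,0,z]));print(n,(u+.5-[320,200])/.3+[400,0])
u0=np.array(proj(s,c));print("px per 10mm y",(np.array(proj(s,c+.01*ey))-u0)/.3)
E
```

```text
bot+x+y [619.92725283 237.4831165 ]
bot-x+y [641.37336822 222.17079208]
top-x+y [647.18609147 166.13909885]
px per 10mm y [11.18952615  8.31600352]
```

Predicted and observed corners agree within about 2 mm, so I lower it.

```bash
python3 - <<'E'
from h import *
b=np.array([.5486,.199]);y=-.113;ex=np.array([np.cos(y),np.sin(y)]);p=b+.0220*ex
print(ctrl.move_linear([*p,.033],velocity=.05,f_stop=6),monitor.read_ee_pos(),monitor.read_force(),monitor.read_grip_width())
E
```

```text
True [0.56977805 0.19630139 0.03601849] [-1.09304864  0.46945958  4.32263574] 0.019449439623456997
```

```bash
python3 - <<'E'
from h import *
ctrl.release();e=monitor.read_ee_pos();print(e,monitor.read_force())
ctrl.move_linear([e[0],e[1],.15],velocity=.15)
ctrl.move_pose([.588,-.199,.16],down(-.053))
print(monitor.read_time_s(),monitor.read_ee_pos())
snap("top","t2");snap("scene","s2")
a=cv2.imread("pics/t2.png")[130:230,205:305];s=cv2.imread("pics/s2.png")[200:320,320:440]
f=lambda i,k:cv2.resize(i,None,fx=k,fy=k,interpolation=cv2.INTER_CUBIC)
cv2.imwrite("pics/c4.png",np.hstack([f(a,4)[:400],f(s,10/3)[:400]]))
E
```

```text
[0.56868662 0.19611632 0.03500014] [-0.85688148 -0.448351   -0.75322417]
11.075 [ 0.58817151 -0.19781477  0.15973253]
```

View pics/c4.png

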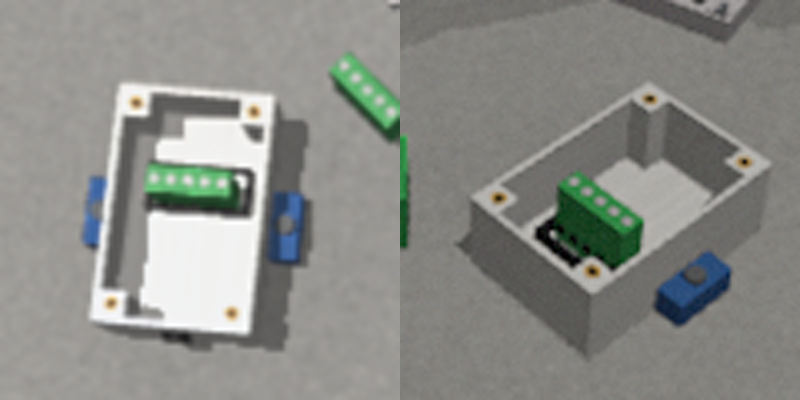

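The block stands in the pocket; its top centre is at crop (189,181) in the top view and (600,201) in the scene view. I check this numerically.

```bash
python3 - <<'E'
from h import *
t=load("t2");s=load("s2")
y=-.113;R=np.array([[np.cos(y),-np.sin(y)],[np.sin(y),np.cos(y)]]);b=np.array([.5486,.199])
for z in(.054,.064):
  for p in((153,179),(222,184),(188,181)):
    print(z,(R.T@(at(t,((p[0]+.5)/4+204.5,(p[1]+.5)/4+129.5),z)[:2]-b)-[.024,0]).round(4))
  for p in((573,182),(627,221),(600,201)):
    print('s',(R.T@(at(s,((p[0]-399.5)*.3+319.5,(p[1]+.5)*.3+199.5),z)[:2]-b)-[.024,0]).round(4))
E
```

```text
0.054 [-0.005   0.0241]
0.054 [-0.0046 -0.0248]
0.054 [-0.0044 -0.0007]
s [-0.0032 -0.0238]
s [-0.0039  0.0241]
s [-0.0039  0.0002]
0.064 [-0.0071  0.0219]
0.064 [-0.0068 -0.0266]
0.064 [-0.0066 -0.0026]
s [ 0.0043 -0.017 ]
s [0.0036 0.0302]
s [0.0036 0.0066]
```

Both cameras agree at the seated height: the block is down, upright and about 4 mm toward −x, which is within tolerance. Now the cover.

```bash
python3 - <<'E'
from h import *
g=[.589,-.1989]
ctrl.move_linear([*g,.07],velocity=.12,rot=down(-.053))
print(ctrl.move_linear([*g,.029],velocity=.06,f_stop=8),monitor.read_ee_pos())
ctrl.close(90);print(monitor.read_grip_width(),monitor.read_grasp_force(),monitor.read_ee_pos())
ctrl.move_linear([*g,.19],velocity=.12)
b=np.array([.5486,.199]);y=-.113;ex=np.array([np.cos(y),np.sin(y)]);p=b-.016*ex
ctrl.move_pose([*p,.19],down(y))
ctrl.move_linear([*p,.125],velocity=.1)
ctrl.hold(.3)
print(monitor.read_time_s(),monitor.read_grip_width(),monitor.read_ee_pos(),p,monitor.read_orientation(),down(y))
snap("top","t3");snap("scene","s3")
a=cv2.imread("pics/t3.png")[120:220,205:305];s=cv2.imread("pics/s3.png")[190:310,320:440]
f=lambda i,k:cv2.resize(i,None,fx=k,fy=k,interpolation=cv2.INTER_CUBIC)
cv2.imwrite("pics/c5.png",np.hstack([f(a,4)[:400],f(s,10/3)[:400]]))
E
```

```text
False [ 0.58919472 -0.19901127  0.02913688]
0.010452891698972434 88.43238830566406 [ 0.58929637 -0.19900928  0.02940047]
17.6667 0.010542278481156894 [0.53309666 0.20095276 0.12567663] [0.53270204 0.20080415] [2.78333250e-04 7.45876262e-01 6.66084271e-01 5.17879052e-04] [np.float64(0.0), np.float64(0.7459087312319991), np.float64(0.6660481699335787), np.float64(0.0)]
```

View pics/c5.png

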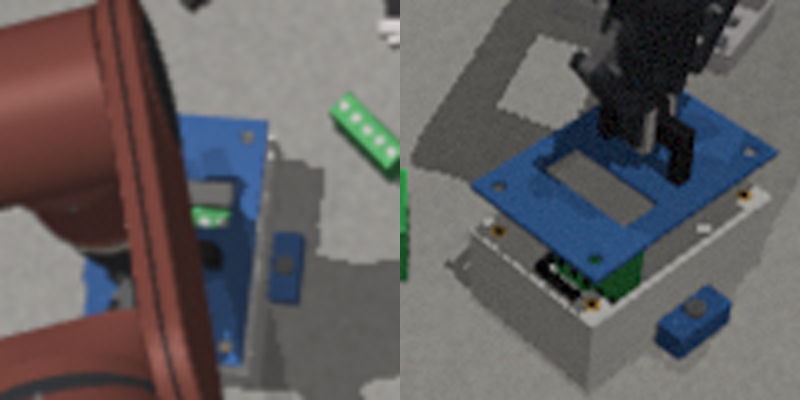

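Holding the cover. The hole centres I read are:
- Scene crop: (498,187), (596,260) and (749,153).
- Top crop: (248,137) and (224,346).

```bash
cat > m.py <<'E'
from h import *
from scipy.optimize import least_squares
def pose(obs,x0,z=None):
    # obs: (cam,uv,lx,ly); returns x,y,yaw,(z),pitch about cover y
    def r(v):
        c,s=np.cos(v[2]),np.sin(v[2]);o=[]
        for cam,uv,lx,ly in obs:
            o+=list(np.array(proj(cam,[v[0]+c*lx-s*ly,v[1]+s*lx+c*ly,v[3]-np.sin(v[4])*lx]))-uv)
        return np.r_[o,(v[3]-x0[3])/.002,(v[4])/.02]
    q=least_squares(r,x0,x_scale=[.01,.01,.02,.01,.02]);return q.x.round(4),r(q.x)[:-2].round(2)
E
python3 - <<'E'
from m import *
t=load("t3");s=load("s3")
S=lambda x,y:np.array([(x-399.5)*.3+319.5,(y+.5)*.3+189.5])
T=lambda x,y:np.array([(x+.5)/4+204.5,(y+.5)/4+119.5])
sc=[(s,S(498,187),.072,-.042),(s,S(596,260),.072,.042),(s,S(749,153),-.072,.042)]
tp=[(t,T(248,137),.072,-.042),(t,T(224,346),-.072,-.042)]
x0=[.549,.199,-.113,.0985,0]
for o in(sc,tp,sc+tp):print(*pose(o,x0))
E
```

```text
[ 0.5483  0.1988 -0.1106  0.0985 -0.0054] [ 0.21  0.21 -0.32  0.04  0.12 -0.26]
[ 0.5479  0.1975 -0.1176  0.0985 -0.0006] [-0.01  0.14  0.01 -0.14]
[ 0.5478  0.1982 -0.1123  0.098  -0.004 ] [ 0.16  0.1  -0.46 -0.07  0.05 -0.34 -0.4   0.13 -0.07 -0.11]
```

The cover is within 1 mm and level. I descend to the hover height with a small correction and check.

```bash
python3 - <<'E'
from h import *
b=np.array([.5486,.199]);y=-.113;ex=np.array([np.cos(y),np.sin(y)]);p=b-.016*ex+[.0006,.0008]
print(ctrl.move_linear([*p,.104],velocity=.04,f_stop=10));ctrl.hold(1)
print(monitor.read_time_s(),monitor.read_ee_pos(),p,monitor.read_force(),monitor.read_grasp_force(),np.abs(monitor.read_joint_vel()).max())
snap("top","t4");snap("scene","s4")
a=cv2.imread("pics/t4.png")[120:220,205:305];s=cv2.imread("pics/s4.png")[190:310,320:440]
f=lambda i,k:cv2.resize(i,None,fx=k,fy=k,interpolation=cv2.INTER_CUBIC)
cv2.imwrite("pics/c6.png",np.hstack([f(a,4)[:400],f(s,10/3)[:400]]))
E
```

```text
False
19.4417 [0.53331779 0.20157903 0.10400713] [0.53330204 0.20160415] [ 0.2762486   1.41556788 -2.890812  ] 87.70896792411804 0.0019668666404381433
```

View pics/c6.png

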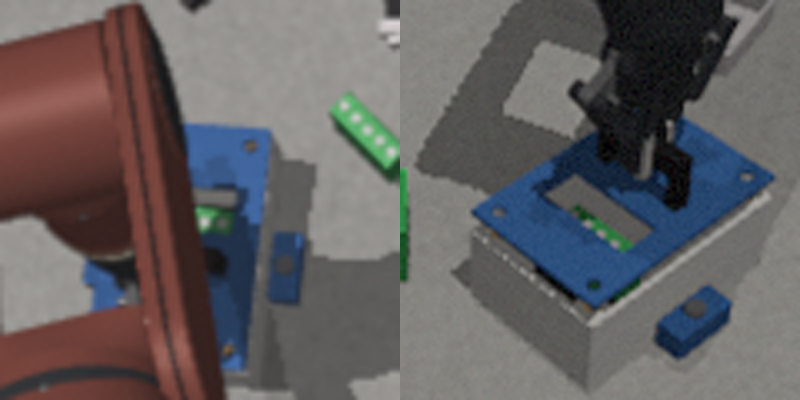

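The cover hovers over the box with its window over the block. Holes are at scene crop (498,212), (595,285) and (746,177), and top crop (251,146) and (229,350).

```bash
python3 - <<'E'
from m import *
t=load("t4");s=load("s4")
S=lambda x,y:np.array([(x-399.5)*.3+319.5,(y+.5)*.3+189.5])
T=lambda x,y:np.array([(x+.5)/4+204.5,(y+.5)/4+119.5])
sc=[(s,S(498,212),.072,-.042),(s,S(595,285),.072,.042),(s,S(746,177),-.072,.042)]
tp=[(t,T(251,146),.072,-.042),(t,T(229,350),-.072,-.042)]
x0=[.549,.199,-.113,.0775,0]
for o in(sc,tp,sc+tp):print(*pose(o,x0))
E
```

```text
[ 0.5487  0.1995 -0.108   0.0775 -0.0045] [ 0.24  0.16 -0.29  0.06  0.07 -0.22]
[ 5.477e-01  1.979e-01 -1.109e-01  7.750e-02  3.000e-04] [ 0.01 -0.07 -0.01  0.06]
[ 0.5478  0.1987 -0.1087  0.0768 -0.0028] [ 0.2   0.03 -0.4  -0.09 -0.05 -0.38 -0.34 -0.12 -0.21  0.03]
```

Per camera, the cover is within about 1 mm of the box, about 14 to 15 mm above the rim, level and steady. I hand it in.

```bash
python3 -c "
from h import *
print(ticket.sign_off())"
```

```text
the job is handed in; nothing more can be done
None
```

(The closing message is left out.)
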